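# Change the dust suction over to the lathe

### The job

Change the dust suction over to the lathe: first slide the shut blast gate (round bar grip) fully open to the left, past its spring click and right up to its end stop, then slide the open one (flat paddle grip) fully shut to the right in the same way. Bring each one home gently, without crushing the rubber buffer at the stop, let go, and leave the other things on the bench where they are.

Things in the scene. Friction and masses are not known exactly. Their poses are not given: they have to be found in the camera images.
- manifold: Grey sheet-metal dust-extraction box, 160 mm deep, 600 mm wide, 235 mm high, fixed to the bench; origin under its middle, +x away from the robot, +z up. Both gates stand against its front wall, side by side.
- bar_gate: Blast gate with a round mouth: a ledge 160 mm deep, 270 mm wide, 55 mm high, left or right on the manifold. Origin: on the bench, middle of its back edge, at the manifold wall; +x away from the robot, +y left seen from the robot, +z up. A flat blade 105 mm square with a round bar grip slides sideways on it. Starts shut (blade to the right, covering the mouth).
- bar_gate_grip (a point): Middle of the upright round bar grip, 24 mm thick, 85 mm tall, top 151 mm above the bench; the point is 110 mm up and 16 mm in front of the wall. Axes as the gate's. Job direction: open = left, along +y. Push its side or pinch it across y; 25 mm free each side. The wall right behind it is 235 mm high and stops an upright gripper: lean it 30 to 45 degrees, fingers down and to +x.
- bar_gate_slide (a joint): Blade travel in m: 0 at fully shut, grows to the left (+y) towards fully open; starts at 0 to 0.03. The end stop, to be felt for, is near 0.09 to 0.12. Friction 3 N. About 24 to 10 mm before the stop a spring plunger must be overcome (push about 9 N in all, easier past its crest), then the blade meets a rubber buffer.
- bar_gate_buffer (a joint): Squash of the rubber buffer at this gate's end stop, in m: 0 at rest. It gives from about 12 N, then 2 N per mm (blade friction comes on top); more than 8 mm (28 N) ruins it.
- paddle_gate: Blast gate with a square mouth: a ledge 160 mm deep, 270 mm wide, 55 mm high, left or right on the manifold. Origin: on the bench, middle of its back edge, at the manifold wall; +x away from the robot, +y left seen from the robot, +z up. A flat blade 105 mm square with a flat paddle grip slides sideways on it. Starts open (blade to the left).
- paddle_gate_grip (a point): Middle of the upright paddle grip, 50 mm along y, 16 mm along x, 85 mm tall, top 151 mm above the bench; the point is 110 mm up and 16 mm in front of the wall. Axes as the gate's. Job direction: shut = right, along -y. Push its side or pinch it across y; 25 mm free each side. The wall right behind it is 235 mm high and stops an upright gripper: lean it 30 to 45 degrees, fingers down and to +x.
- paddle_gate_slide (a joint): Blade travel in m: 0 at fully open, grows to the right (-y) towards fully shut; starts at 0 to 0.03. The end stop, to be felt for, is near 0.09 to 0.12. Friction 3 N. About 24 to 10 mm before the stop a spring plunger must be overcome (push about 9 N in all, easier past its crest), then the blade meets a rubber buffer.
- paddle_gate_buffer (a joint): Squash of the rubber buffer at this gate's end stop, in m: 0 at rest. It gives from about 12 N, then 2 N per mm (blade friction comes on top); more than 8 mm (28 N) ruins it.
- can: Bystander: finish can, 72 mm across, 88 mm high, upright in front of the gates; origin under its middle.
- blank: Bystander: square wood blank 40 x 150 x 40 mm lying in front of the gates; origin under its middle.
- sander: Bystander: cork sanding block 110 x 65 x 30 mm lying on top of the manifold; origin under its middle.
- bowl: Bystander: turned wooden bowl, 120 mm across, 50 mm high; origin under its middle.
- disc: Bystander: round bowl blank, 110 mm across, 40 mm high; origin under its middle.
- mallet: Bystander: wooden mallet 260 mm long, lying; origin under it.
- gouge: Bystander: turning gouge 300 mm long with wooden handle, lying; origin under it.

How it is judged:
By the outcome, as a careful person would: the job done as asked, in the order asked, and still so for the second after the job is handed in, with the robot touching nothing.
It also fails if it takes over 69 s, if anything falls off the work surface, if the arm or the gripper's body presses on something with over 40 N, if the wrist force passes 120 N, or if a joint passes its speed limit or range.

### The arm

A 7-joint arm with a two-finger parallel gripper is mounted at the origin on the work surface. World frame = base frame: x ahead of the robot, y to its left, z up, the work surface at z = 0. Lengths are in m, angles in rad, forces in N, time in s.
With the tool pointing down it reaches from about 0.425 to 0.925 m from the base axis. Payload 6.8 kg.
Tool frame: the origin (TCP) lies between the finger pads; the fingertips stand 22 mm ahead of it and the grasp point (between the pads) lies 3 mm ahead of it; z points along the fingers, y is the direction in which the jaws open and shut (so a half turn about z gives the same grasp; the last joint's range is limited). The gripper opens to 85 mm and grips with 20 to 120 N. Pads are 22 mm wide; open, the fingers measure 114 mm over their backs; the gripper's body (76 mm by 85 mm) begins 54 mm behind the grasp point. The pads swing forward as they close: fully open they stand 13 mm farther back than shut.
Start: joints at [1.041, 0.477, 0.022, 1.555, -0.011, 1.109, -0.083], TCP at [0.276, -0.616, 0.253] pointing down, gripper open.
Joint ranges: [-2.96, 2.96], [-0.34, 2.1], [-1.41, 1.46], [0.24, 2.44], [-1.37, 4.51], [0.17, 1.92], [-2.96, 2.96]. Speed limits (rad/s): [2.39, 2.39, 3.14, 3.14, 3.14, 3.14, 3.14].

### API

Orientations are given as a unit quaternion [w, x, y, z].
In Python, from station import bot gives the robot as it stands. The module is installed in compiled form; this text tells all that it offers.
- The arm moves only by the tool drive_tool, never from a script. Its argument "series" is one flat list of numbers, 7 for each row, row after row: the opening, from -1 (shut) to 1 (fully open), then the shift along the tool's x, y, z in mm, then the turn, a rotation vector about the tool's x, y, z in rad. In form: [jaw, x, y, z, wx, wy, wz, jaw, x, y, z, wx, wy, wz, ...]. A call has 1 to 12 rows; each row shifts and turns the commanded pose from where the row before left it, along the tool's axes as they then stand; what a row does not reach is not made up. A row lasts 1/8 s, in which the tool goes at most 62.5 mm and 10.7 degrees, less where a joint would pass 70% of its speed; a pose out of reach is approached as far as the arm can. A call with a gripper value outside its range is refused whole. The fingers move at their own pace and stop on an object; "force" is the grip in N (left out, the last holds). Time passes only in rows, so rows that do not move let the fingers close. It gives the time, the measured TCP pose, the force and the opening at its end, in the units of the state.
- bot.get_obs(): the state, without advancing time (a new reading comes with each control period).
- bot.read_camera(name): name is "side" or "top"; returns a dict with "pixels" (420x560x3 uint8, blue, green, red), "camera_matrix" (3x3 intrinsics, pixels), "distortion" ([k1, k2, p1, p2, k3] as OpenCV has them; the pictures are not rectified), "rvec" (rotation vector, rad) and "tvec" (3), from world to camera coordinates, as OpenCV has them. Camera axes: x right, y down, z forward; pixel columns grow to the right and rows downward; lengths in m; the calibration is good to about 2 mm. A picture is of the moment at which its call begins. There is no depth.
- bot.hand_in(): hands the job in, once; it reports no verdict.
The state is a dict: "t": time; "q": joint angles; "joint_vel": joint speeds; "joint_torque": joint torques, N m; "eef_pos": TCP position; "tool_rot": TCP orientation; "contact_force": force on the tool from outside, world axes, zero at the start; "torque": the same for the moment, N m; "gripper_width": opening from 0.0 (shut) to 1.0 (fully open).
Only numpy, scipy, OpenCV 4.12 (cv2) and the standard library are available. Lean on these libraries where they do the work, as an engineer would, in place of code of your own. Each camera call takes 0.05 s, during which the arm holds its last target. There are 200 camera calls.

## Working session

There is one attempt and no reset: what is moved stays moved. The work goes in short steps, Python scripts to look and compute and a tool call to move; the robot and the scene stay as the last step left them, time stands still between calls to the robot, and variables do not carry over. Pictures are saved under pics/ and viewed, about 8 in all and at most 12, crops included, and the job is handed in when it is done.

Besides the shell and the picture viewer there is one more tool, called by a JSON object that holds its "fn" and its "kwargs", one argument or row to a line. drive_tool: Moves the arm, as the interface text tells. Its arguments: {"type":"object","properties":{"series":{"type":"array"},"force":{"type":"number"}},"required":["series"]}

```bash
mkdir -p pics; cat > h.py <<'E'
import numpy as np, cv2
from scipy.spatial.transform import Rotation as R
from station import bot
def cam(n):
    c=bot.read_camera(n); c['K']=np.array(c['camera_matrix'],float); c['D']=np.array(c['distortion'],float)
    c['rvec']=np.array(c['rvec'],float); c['tvec']=np.array(c['tvec'],float).ravel(); return c
def ray(c,uv):
    p=cv2.undistortPoints(np.array([[uv]],float),c['K'],c['D'])[0,0]
    Rm=cv2.Rodrigues(c['rvec'])[0]; return -Rm.T@c['tvec'], Rm.T@np.array([p[0],p[1],1])
def onplane(c,uv,v,ax=2):
    o,d=ray(c,uv); return o+d*(v-o[ax])/d[ax]
def proj(c,P):
    return cv2.projectPoints(np.array(P,float).reshape(-1,1,3),c['rvec'],c['tvec'],c['K'],c['D'])[0].reshape(-1,2)
E
python3 - <<'E'
from h import *
for n in('side','top'):
    c=cam(n); cv2.imwrite(f'pics/{n}0.png',c['pixels']); o,_=ray(c,(280,210)); print(n,o)
print(bot.get_obs())
E
```

```text
side [-0.17941102  0.53621616  1.16658861]
top [ 0.32789394 -0.0220227   1.69418073]
{'t': 0.1, 'q': array([ 1.04089389,  0.47772202,  0.02233583,  1.55632039, -0.01151427,
        1.109329  , -0.08309439]), 'joint_vel': array([ 0.0004417 , -0.00160218,  0.00194531, -0.00302952, -0.0007866 ,
       -0.00104524, -0.00121029]), 'joint_torque': array([ 4.51936372e-03, -5.97758567e+01,  1.61392573e+00, -2.81954241e+01,
        1.29015886e-02,  5.02481824e-03, -1.47366740e-05]), 'eef_pos': array([ 0.27614764, -0.61538891,  0.2524333 ]), 'tool_rot': array([-7.94658374e-04,  9.77839630e-01,  2.09353712e-01, -2.23386886e-04]), 'contact_force': array([-0.54974286, -0.11549814, -0.44719227]), 'torque': array([-0.02704881,  0.00563678,  0.00610542]), 'gripper_width': 1.0006934850399867}
```

View pics/side0.png

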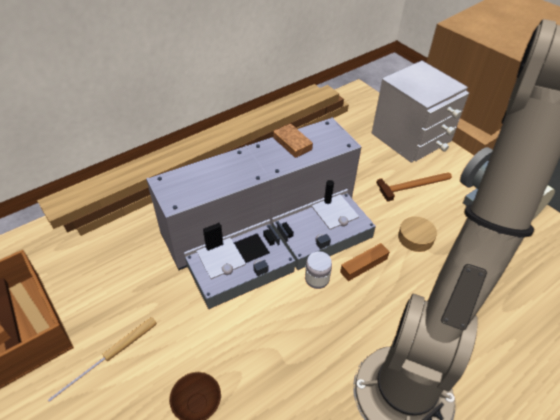

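View pics/top0.png

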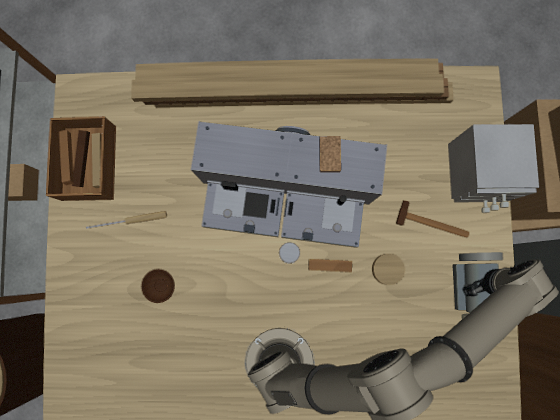

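The side view shows the paddle grip at about (213,236) on the left gate and the bar grip at (329,190) on the right gate. The can is at (318,268) and the blank at (365,261). The top view shows the manifold turned slightly, with its front top edge running from about (193,173) to (383,201).

```bash
python3 - <<'E'
from h import *
s=cv2.imread('pics/side0.png');t=cv2.imread('pics/top0.png')
a=cv2.resize(s[115:305,140:390],None,fx=3,fy=3,interpolation=cv2.INTER_CUBIC)
b=cv2.resize(t[110:260,180:400],None,fx=3.4,fy=3.4,interpolation=cv2.INTER_CUBIC)
cv2.imwrite('pics/cs.png',a);cv2.imwrite('pics/ct.png',b)
c=cam('top');d=cam('side')
for n,uv in dict(FL=(193,173),FR=(383,201),BL=(199,122),BR=(386,145)).items(): print(n,onplane(c,uv,.235).round(3))
print('can',onplane(c,(289,253),.088),'blankends',onplane(c,(308,265),.04),onplane(c,(352,266),.04))
g=s.max(2)<40
n,l,st,ce=cv2.connectedComponentsWithStats(g[150:280,180:370].astype(np.uint8))
for i in range(1,n):
    if st[i,4]>25: print(st[i,:2]+[180,150],st[i,2:],ce[i]+[180,150])
E
```

```text
FL [0.625 0.261 0.235]
FR [ 0.528 -0.331  0.235]
BL [0.791 0.244 0.235]
BR [ 0.706 -0.348  0.235]
can [ 0.37530306 -0.03810752  0.088     ] blankends [ 0.3343749  -0.10375803  0.04      ] [ 0.32874628 -0.25606978  0.04      ]
[325 181] [  9  22 138] [328.46376812 191.15217391]
[204 223] [ 18  26 363] [212.83471074 235.815427  ]
[278 224] [14 16 94] [285.43617021 231.11702128]
[264 230] [ 14  15 114] [269.85964912 236.64035088]
[236 235] [ 32  27 495] [251.43838384 247.67070707]
[317 242] [12  5 31] [322.58064516 243.83870968]
[256 268] [11  6 30] [261.46666667 270.7       ]
```

View pics/cs.png

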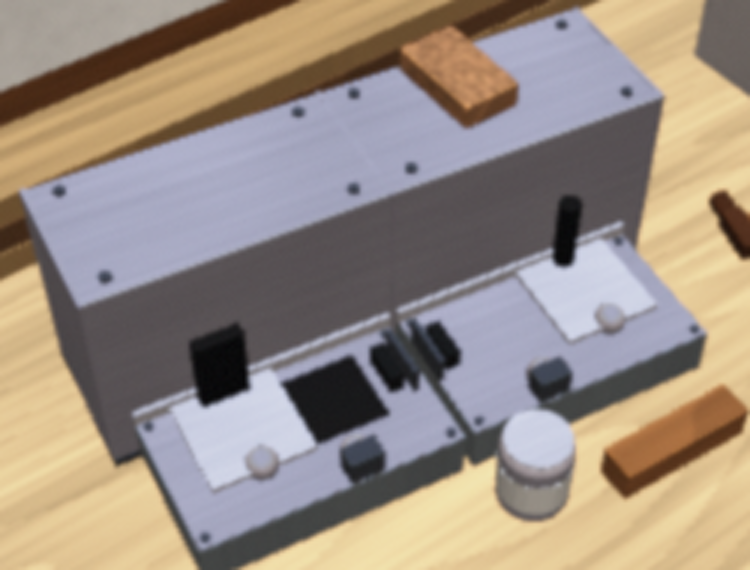

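View pics/ct.png

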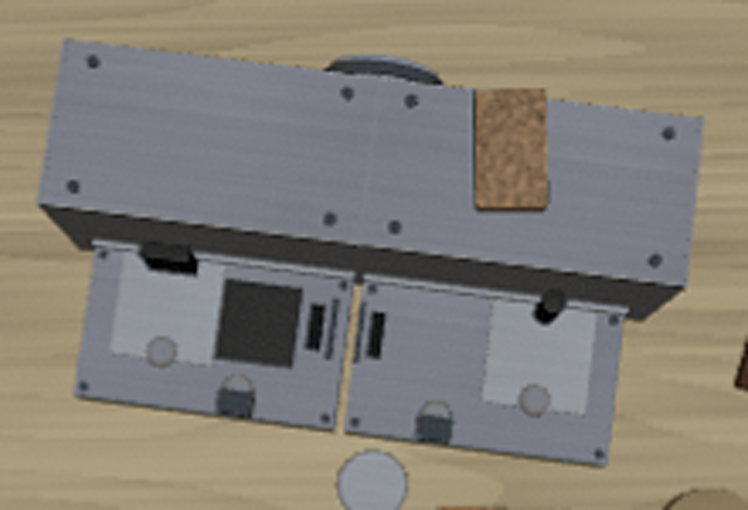

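The crops show the bar top centre at crop-side (569,201) and crop-top (553,296), and the paddle top at crop-side (217,334). The manifold front top corners are at crop-top (38,204) and (686,287). Next I triangulate these and plan.

```bash
cat >> h.py <<'E'
def tri(c,uc,d,ud):
    o1,a=ray(c,uc);o2,b=ray(d,ud);a/=np.linalg.norm(a);b/=np.linalg.norm(b)
    s=np.linalg.lstsq(np.c_[a,-b],o2-o1,rcond=None)[0];p=o1+s[0]*a;q=o2+s[1]*b
    return (p+q)/2,np.linalg.norm(p-q)
T=lambda U,V:((U+.5)/3.4-.5+180,(V+.5)/3.4-.5+110)
S=lambda U,V:((U+.5)/3-.5+140,(V+.5)/3-.5+115)
E
python3 - <<'E'
from h import *
c=cam('top');d=cam('side')
k=dict(FL=((38,204),(82,303)),FR=((686,287),(662,98)),BL=((66,40),(23,191)),BR=((703,117),(578,10)),
 bar=((553,296),(569,201)),pad=((168,248),(217,334)))
for n,(t,s) in k.items(): print(n,*[x.round(4) for x in tri(c,T(*t),d,S(*s))], onplane(d,S(*s),.151 if n in('bar','pad') else .235).round(4))
for n,uv in dict(gl=(95,247),gr=(625,316),frontL=(76,397),frontR=(605,465),kb=(535,395),kp=(161,348)).items(): print(n,onplane(c,T(*uv),.055).round(4))
E
```

```text
FL [0.6343 0.2664 0.2406] 0.002 [0.6383 0.264  0.235 ]
FR [ 0.5503 -0.3272  0.2321] 0.0009 [ 0.5483 -0.3242  0.235 ]
BL [0.7926 0.2436 0.2343] 0.0009 [0.7915 0.2435 0.235 ]
BR [ 0.7085 -0.3515  0.2311] 0.0038 [ 0.7033 -0.349   0.235 ]
bar [ 0.5538 -0.2167  0.1505] 0.0041 [ 0.552  -0.2177  0.151 ]
pad [0.6081 0.1571 0.1498] 0.0003 [0.607  0.1575 0.151 ]
gl [0.6276 0.2441 0.055 ]
gr [ 0.5477 -0.3005  0.055 ]
frontL [0.4721 0.2628 0.055 ]
frontR [ 0.3956 -0.2752  0.055 ]
kb [ 0.4678 -0.206   0.055 ]
kp [0.5214 0.1754 0.055 ]
```

```bash
cat >> h.py <<'E'
yaw=np.arctan2(-.084,.5936); gx=np.array([np.cos(yaw),np.sin(yaw),0]); gy=np.array([-gx[1],gx[0],0]); gz=np.array([0,0,1.])
a=np.radians(35); tz=np.sin(a)*gx-np.cos(a)*gz; ty=-gy; tx=np.cross(ty,tz); RT=R.from_matrix(np.c_[tx,ty,tz])
bar=np.array([.553,-.217,0]); pad=np.array([.6075,.157,0])
def st():
    o=bot.get_obs(); q=o['tool_rot']; r=R.from_quat([q[1],q[2],q[3],q[0]]); return o,np.array(o['eef_pos']),r
def plan(P):
    o,p,r=st(); w=(r.inv()*RT).as_rotvec()
    print('t',o['t'],'p',p.round(4),'w',w.round(4),'deg',np.degrees(np.linalg.norm(w)).round(1))
    print('shift before turn mm',(r.inv().apply(P-p)*1e3).round(1),'after turn',(RT.inv().apply(P-p)*1e3).round(1))
def rel(ref):
    o,p,r=st(); f=np.array(o['contact_force']); d=p-ref
    print('t',round(o['t'],2),'rel gate x,y mm',(d@gx*1e3).round(1),(d@gy*1e3).round(1),'z',p[2].round(4),'F gate',[round(f@v,1) for v in(gx,gy,gz)],'w',(r.inv()*RT).as_rotvec().round(3),'jaw',o['gripper_width'])
E
python3 -c "
from h import *
P=bar-.017*gx-.050*gy+.12*gz-.1*tz
print(P);plan(P)"
```

```text
[ 0.47237019 -0.25608826  0.2019152 ]
t 0.3 p [ 0.2763 -0.6157  0.253 ] w [-0.1723  0.5947  0.5444] deg 47.2
shift before turn mm [ 326.1 -247.8   51.2] after turn [  88.5 -383.5  124.3]
```

{"fn": "drive_tool", "kwargs": {
  "series": [-1, 27, -21, 4, 0, 0, 0, -1, 27, -21, 4, 0, 0, 0, -1, 27, -21, 4, 0, 0, 0, -1, 27, -21, 4, 0, 0, 0, -1, 27, -21, 4, 0, 0, 0, -1, 27, -21, 4, 0, 0, 0, -1, 27, -21, 4, 0, 0, 0, -1, 27, -21, 4, 0, 0, 0, -1, 27, -21, 4, 0, 0, 0, -1, 27, -21, 4, 0, 0, 0, -1, 27, -21, 4, 0, 0, 0, -1, 27, -17, 4, 0, 0, 0],
  "force": 40
}}

```text
t: 1.8
eef_pos: [0.4709, -0.2558, 0.2053]
tool_rot: [0.0, 0.978, 0.209, 0.0]
contact_force: [-0.5, -0.2, -0.2]
gripper_width: -0.001
```

{"fn": "drive_tool", "kwargs": {
  "series": [-1, 0, 0, 0, -0.029, 0.099, 0.091, -1, 0, 0, 0, -0.029, 0.099, 0.091, -1, 0, 0, 0, -0.029, 0.099, 0.091, -1, 0, 0, 0, -0.029, 0.099, 0.091, -1, 0, 0, 0, -0.029, 0.099, 0.091, -1, 0, 0, 0, -0.028, 0.099, 0.091, -1, 0, 0, 0, 0, 0, 0]
}}

```text
t: 2.68
eef_pos: [0.4708, -0.2551, 0.2051]
tool_rot: [0.018, 0.955, -0.055, 0.29]
contact_force: [-0.7, -0.4, 0.1]
gripper_width: 0.001
```

```bash
python3 -c "
from h import *
P=bar-.017*gx-.050*gy+.12*gz
plan(P);rel(bar)
c=cam('side');s=c['pixels'];cv2.imwrite('pics/s1.png',cv2.resize(s[60:310,140:440],None,fx=2.5,fy=2.4))"
```

```text
t 2.675 p [ 0.4708 -0.2551  0.2051] w [-0.0121  0.0212  0.0211] deg 1.8
shift before turn mm [  1.7   2.  103.5] after turn [ -0.5   0.8 103.6]
t 2.67 rel gate x,y mm -76.0 -49.2 z 0.2051 F gate [np.float64(-0.6), np.float64(-0.5), np.float64(0.1)] w [-0.012  0.021  0.021] jaw 0.0007439925949383393
```

View pics/s1.png

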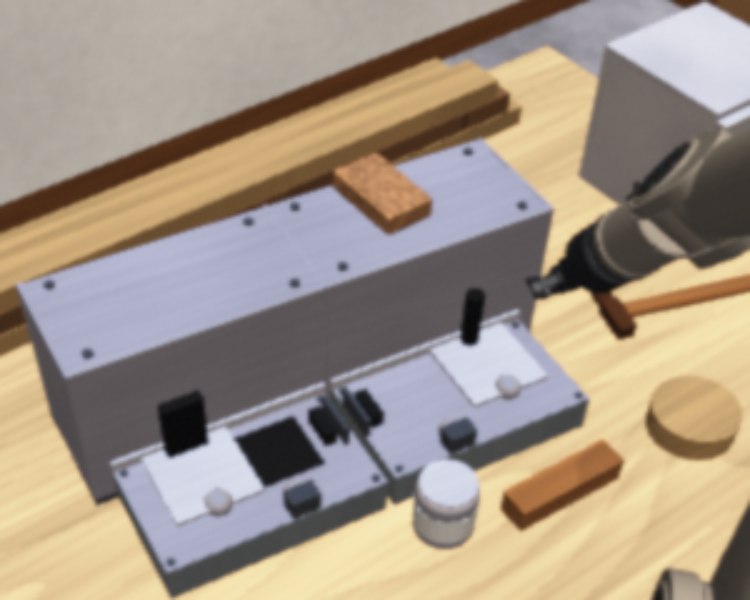

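The leaned gripper is clear of everything; the shut fingertips show at crop (535,288), right of the bar at (473,290). Now I check the tip length.

```bash
python3 -c "
from h import *
c=cam('side');o,p,r=st()
z=r.as_matrix()[:,2]
for k in (0,.022,.035): u=proj(c,p+k*z)[0]; print(k,(u-[140,60])*[2.5,2.4])"
```

```text
0 [548.54115322 284.01521061]
0.022 [540.04127726 288.68806328]
0.035 [535.13523712 291.38519932]
```

{"fn": "drive_tool", "kwargs": {
  "series": [-1, 0, 0, 10, -0.012, 0.021, 0.021, -1, 0, 0, 15, 0, 0, 0, -1, 0, 0, 20, 0, 0, 0, -1, 0, 0, 20, 0, 0, 0, -1, 0, 0, 15, 0, 0, 0, -1, 0, 0, 10, 0, 0, 0, -1, 0, 0, 0, 0, 0, 0]
}}

```text
t: 3.65
eef_pos: [0.5254, -0.2691, 0.1506]
tool_rot: [0.013, 0.956, -0.063, 0.287]
contact_force: [-0.2, -0.1, -0.4]
gripper_width: -0.002
```

```bash
python3 -c "
from h import *
rel(bar);c=cam('side');s=c['pixels'];t=cam('top')['pixels'];cv2.imwrite('pics/s2.png',np.hstack([cv2.resize(s[150:270,290:390],(500,600),interpolation=2),cv2.resize(t[170:260,310:360],(300,600),interpolation=2)]))"
```

```text
t 3.65 rel gate x,y mm -20.0 -55.5 z 0.1506 F gate [np.float64(-0.2), np.float64(-0.1), np.float64(-0.4)] w [-0.017  0.029  0.003] jaw -0.0024854946159930677
```

View pics/s2.png

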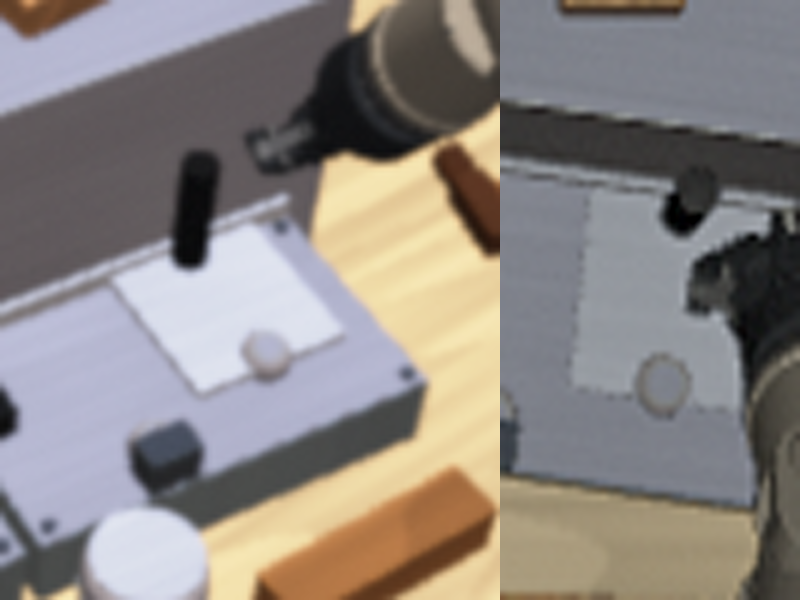

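The bar is at crop-side (200,165) and the gripper tips at (265,150). The tips are still high, and the arm has not followed the full shift, so I check the joints.

```bash
python3 -c "
from h import *
o,p,r=st();print(o['q'].round(3),o['joint_torque'].round(1));print(r.as_matrix().round(3));print(np.c_[tx,ty,tz].round(3));plan(bar-.022*gx-.050*gy+.12*gz)"
```

```text
[ 0.543  0.327 -0.086  2.229 -1.365  0.17   0.081] [ -0.2 -41.2  -0.2 -19.8  -0.4   0.2  -0. ]
[[ 0.827 -0.128  0.547]
 [-0.114 -0.992 -0.061]
 [ 0.55  -0.012 -0.835]]
[[ 0.811 -0.14   0.568]
 [-0.115 -0.99  -0.08 ]
 [ 0.574 -0.    -0.819]]
t 3.75 p [ 0.5248 -0.269   0.1509] w [-0.0166  0.0286  0.003 ] deg 1.9
shift before turn mm [-18.1  -5.1  25.1] after turn [-18.9  -5.5  24.5]
```

```bash
cat > kin.py <<'E'
import numpy as np, itertools
from scipy.optimize import least_squares
from scipy.spatial.transform import Rotation as R
def fk(q,s,v):
    b0,e7,d1,L1,L2,L3=v[:6]; y=v[6] if len(v)>6 else 0; a=v[7] if len(v)>7 else 0
    Z=lambda t:R.from_euler('z',t); Y=lambda t:R.from_euler('y',t)
    r=Z(b0+s[0]*q[0]); p=np.array([0,0,d1])
    r=r*Y(q[1]); p=p+r.apply([a,y,L1]) ; r=r*Z(s[1]*q[2])*Y(q[3]); p=p+r.apply([-a,0,L2])
    r=r*Z(s[2]*q[4])*Y(q[5]); p=p+r.apply([0,0,L3]); return p,r*Z(s[3]*q[6]+e7)
E
cat > fit.py <<'E'
from kin import *
from h import st
o,p,r=st()
D=[(np.array([1.04089389,0.47772202,0.02233583,1.55632039,-0.01151427,1.109329,-0.08309439]),np.array([.27614764,-.61538891,.2524333]),R.from_quat([.97784,.209354,-.000223,-.000795])),(o['q'],p,r)]
for n in (6,7,8):
  best=[]
  for s in itertools.product((1,-1),repeat=4):
    for e in (0,1.57,3.14,-1.57):
      def f(v): return np.concatenate([np.r_[(a[0]-P)*5,(a[1].inv()*r).as_rotvec()] for q,P,r in D for a in [fk(q,s,v)]])
      x=least_squares(f,[0,e,.35,.5,.5,.3,0,0][:n]); best.append((x.cost,s,x.x.round(4)))
  best.sort(key=lambda b:b[0])
  for b in best[:2]: print(b)
E
python3 fit.py
```

```text
(np.float64(0.0015283288198675474), (-1, -1, -1, -1), array([-0.0937,  1.4848,  0.2519,  0.5592,  0.4682,  0.2875]))
(np.float64(0.0015283288198675552), (-1, -1, -1, -1), array([-0.0937,  1.4848,  0.2519,  0.5592,  0.4682,  0.2875]))
(np.float64(1.0067417673334174e-05), (-1, -1, -1, -1), array([ 1.5000e-03,  1.5722e+00,  3.0210e-01,  5.3310e-01,  4.7640e-01,
        3.1040e-01, -6.3700e-02]))
(np.float64(1.006741767333551e-05), (-1, -1, -1, -1), array([ 1.5000e-03,  1.5722e+00,  3.0210e-01,  5.3310e-01,  4.7640e-01,
        3.1040e-01, -6.3700e-02]))
(np.float64(5.748167408469221e-13), (-1, -1, -1, -1), array([ 0.    ,  1.5708,  0.297 ,  0.5307,  0.4732,  0.3057, -0.0622,
        0.0029]))
(np.float64(5.748167409939924e-13), (-1, -1, -1, -1), array([ 0.    ,  1.5708,  0.297 ,  0.5307,  0.4732,  0.3057, -0.0622,
        0.0029]))
```

```bash
cat >> kin.py <<'E'
V=[0,1.5708,.297,.5307,.4732,.3057,-.0622,.0029]; SG=(-1,-1,-1,-1)
lo=np.array([-2.96,-.34,-1.41,.24,-1.37,.17,-2.96]); hi=np.array([2.96,2.1,1.46,2.44,4.51,1.92,2.96])
def rot(lean,az,yaw=-.1406,roll=0):
    l,a=np.radians([lean,az]); z=np.array([np.sin(l)*np.cos(yaw+a),np.sin(l)*np.sin(yaw+a),-np.cos(l)])
    y=np.array([np.sin(yaw+a),-np.cos(yaw+a),0]); return R.from_matrix(np.c_[np.cross(y,z),y,z])*R.from_euler('z',roll)
def ik(P,Rt,q0,m=.06):
    f=lambda q:(lambda a:np.r_[(a[0]-P)*10,(a[1].inv()*Rt).as_rotvec()*3,.003*(q-q0)])(fk(q,SG,V))
    x=least_squares(f,np.clip(q0,lo+m+.001,hi-m-.001),bounds=(lo+m,hi-m)); return x.x,np.linalg.norm(x.fun[:6])
E
cat > scan.py <<'E'
from kin import *; from h import bar,pad,gx,gy,gz
rng=np.random.default_rng(0)
pts=dict(barA=bar-.05*gy,barB=bar+.09*gy,padA=pad+.06*gy,padB=pad-.07*gy)
for lean in (30,37,45):
  for az in (-20,0,20):
    row=[]
    for n,P in pts.items():
      S=[]
      for b in (0.,1.57,3.14,4.0,-.9):
        for q3 in (-.6,0,.6):
          q0=np.array([.3 if n[0]=='b' else -.2,.4,q3,2.1,b,.4,0])
          q,e=ik(P-.022*gx+.12*gz,rot(lean,az),q0)
          if e<.03:S.append((round(np.min(np.r_[q-lo,hi-q]),2),round(q[2],1),round(q[4],1),round(q[5],2)))
      row.append(n+':'+str([tuple(map(float,x)) for x in sorted(set(S),reverse=True)[:2]]))
    print(lean,az,*row)
E
time python3 scan.py
```

```text
30 -20 barA:[] barB:[(0.11, -0.2, 1.4, 0.31), (0.11, -0.4, 1.5, 0.41)] padA:[(0.38, -0.9, 1.4, 1.11), (0.36, -0.8, 1.3, 0.99)] padB:[(0.31, -0.8, 1.4, 0.87), (0.29, -0.6, 1.3, 0.75)]
30 0 barA:[(0.06, -0.8, 1.3, 0.23)] barB:[] padA:[(0.16, 1.1, -1.1, 0.33), (0.13, 1.1, -1.1, 0.3)] padB:[(0.06, -0.4, 1.4, 0.41), (0.06, -0.5, 1.4, 0.46)]
30 20 barA:[(0.2, -0.0, -1.1, 0.37), (0.19, -0.1, -1.1, 0.36)] barB:[(0.06, -0.9, 1.2, 0.23)] padA:[] padB:[]
37 -20 barA:[(0.06, 0.4, 3.3, 0.23), (0.06, -0.0, 2.6, 0.23)] barB:[(0.06, 0.0, 2.0, 0.34)] padA:[(0.49, -0.9, 1.5, 1.17), (0.48, -0.8, 1.4, 1.08)] padB:[(0.29, -0.7, 1.5, 0.86), (0.28, -0.6, 1.5, 0.81)]
37 0 barA:[(0.16, -1.2, 1.8, 0.49), (0.12, 0.1, 4.1, 0.29)] barB:[(0.06, -0.1, 2.9, 0.24)] padA:[(0.35, -0.6, 1.6, 0.73), (0.34, -0.5, 1.6, 0.69)] padB:[(0.06, 0.4, 2.1, 0.23)]
37 20 barA:[(0.06, -0.5, -1.3, 0.25), (0.06, -0.5, -1.3, 0.23)] barB:[(0.19, -1.2, 1.8, 0.42), (0.12, -1.3, 1.8, 0.5)] padA:[(0.06, 0.8, 3.9, 0.23), (0.06, 0.0, 2.1, 0.23)] padB:[(0.06, 0.4, 3.4, 0.24), (0.06, -0.2, 2.6, 0.23)]
45 -20 barA:[(0.06, -0.3, 2.6, 0.5)] barB:[(0.06, -0.6, 2.1, 0.74)] padA:[(0.44, -0.7, 1.5, 1.17), (0.42, -0.6, 1.5, 1.1)] padB:[(0.21, -0.4, 1.6, 0.86), (0.2, -0.4, 1.6, 0.84)]
45 0 barA:[(0.1, -0.3, 3.5, 0.41), (0.06, 0.1, 3.7, 0.48)] barB:[(0.06, -0.8, 2.5, 0.57)] padA:[(0.24, -0.2, 1.8, 0.66), (0.23, -0.1, 1.8, 0.64)] padB:[(0.06, -0.1, 2.2, 0.56)]
45 20 barA:[(0.09, 0.5, 4.4, 0.79), (0.08, 0.2, 4.4, 0.65)] barB:[(0.06, -0.2, 3.8, 0.45), (0.06, -1.3, 2.1, 0.55)] padA:[(0.13, 0.0, 2.5, 0.43), (0.11, 0.2, 2.7, 0.4)] padB:[(0.06, -0.3, 2.8, 0.48)]
real	0m56.783s
user	0m56.977s
sys	0m0.144s
```

```bash
cat > sim.py <<'E'
from kin import *; from h import bar,pad,gx,gy,gz,bot,st
def run(q,way,n=6,v=1,m=.005):
    p,r=fk(q,SG,V)
    for P,Rt in way:
        w=(r.inv()*Rt).as_rotvec(); mx=0;em=0
        for k in range(1,n+1):
            qn,e=ik(p+(P-p)*k/n,r*R.from_rotvec(w*k/n),q,m); mx=max(mx,np.abs(qn-q).max());em=max(em,e); q=qn
        p,r=P,Rt
        if v: print(P.round(3),'w',np.degrees(np.linalg.norm(w)).round(0),q.round(2),'err',round(em,3),'maxdq',round(mx,2))
    return q
E
cat > s1.py <<'E'
from sim import *
q=bot.get_obs()['q']
H=np.array([.45,-.25,.24]); A=bar-.05*gy-.03*gx+.13*gz
for az1,lean1,l in ((-70,25,42),(-60,30,42),(-90,20,40)):
    print(az1,lean1)
    t=rot(l,0).as_matrix()[:,2]
    run(q,[(H,rot(20,0,roll=0)),(H,rot(lean1,az1,roll=-np.radians(az1))),(H,rot(l,-25,roll=np.radians(25))),(A-.1*t,rot(l,0)),(A,rot(l,0)),(A+.15*gy,rot(l,0))])
E
python3 s1.py
```

```text
-70 25
[ 0.45 -0.25  0.24] w 13.0 [ 0.04  0.04  0.44  2.22 -0.25  0.56 -1.05] err 0.0 maxdq 0.29
[ 0.45 -0.25  0.24] w 137.0 [-0.8   0.55  1.45  2.27 -0.71  0.55 -2.95] err 0.788 maxdq 1.02
[ 0.45 -0.25  0.24] w 88.0 [ 0.55 -0.01 -0.22  2.37  0.76  0.18 -2.95] err 0.613 maxdq 1.68
[ 0.45  -0.253  0.204] w 47.0 [ 1.71  0.55 -1.32  2.32  1.75  0.21 -2.76] err 0.266 maxdq 0.62
[ 0.516 -0.262  0.13 ] w 0.0 [ 1.48  0.88 -1.25  2.24  2.07  0.51 -2.95] err 0.0 maxdq 0.09
[ 0.537 -0.114  0.13 ] w 0.0 [ 1.24  0.97 -1.4   2.26  1.9   0.8  -2.95] err 0.365 maxdq 0.12
-60 30
[ 0.45 -0.25  0.24] w 13.0 [ 0.04  0.04  0.44  2.22 -0.25  0.56 -1.05] err 0.0 maxdq 0.29
[ 0.45 -0.25  0.24] w 117.0 [-0.91  0.46  1.45  2.3  -0.44  0.42 -2.95] err 0.554 maxdq 1.14
[ 0.45 -0.25  0.24] w 68.0 [ 0.55 -0.01 -0.22  2.37  0.76  0.18 -2.95] err 0.517 maxdq 1.68
[ 0.45  -0.253  0.204] w 47.0 [ 1.71  0.55 -1.32  2.32  1.75  0.21 -2.76] err 0.266 maxdq 0.62
[ 0.516 -0.262  0.13 ] w 0.0 [ 1.48  0.88 -1.25  2.24  2.07  0.51 -2.95] err 0.0 maxdq 0.09
[ 0.537 -0.114  0.13 ] w 0.0 [ 1.24  0.97 -1.4   2.26  1.9   0.8  -2.95] err 0.365 maxdq 0.12
-90 20
[ 0.45 -0.25  0.24] w 13.0 [ 0.04  0.04  0.44  2.22 -0.25  0.56 -1.05] err 0.0 maxdq 0.29
[ 0.45 -0.25  0.24] w 177.0 [-0.78  0.58  1.45  2.43 -1.34  0.4  -2.95] err 1.487 maxdq 1.12
[ 0.45 -0.25  0.24] w 126.0 [ 0.46 -0.01 -0.13  2.38  0.76  0.18 -2.95] err 1.131 maxdq 1.59
[ 0.453 -0.253  0.207] w 47.0 [ 1.73  0.6  -1.38  2.29  1.52  0.3  -2.53] err 0.174 maxdq 0.59
[ 0.516 -0.262  0.13 ] w 0.0 [ 1.48  0.88 -1.26  2.22  1.96  0.52 -2.86] err 0.0 maxdq 0.12
[ 0.537 -0.114  0.13 ] w 0.0 [ 1.23  0.96 -1.4   2.25  1.86  0.81 -2.95] err 0.297 maxdq 0.12
```

```bash
cat > s1.py <<'E'
from sim import *
q=bot.get_obs()['q']; D=np.radians
H=np.array([.45,-.25,.24]); A=bar-.05*gy-.03*gx+.13*gz
for sg in (1,-1):
  for az1,lean1,l in ((-70,25,42),(-90,20,42)):
    print(sg,az1,lean1)
    t=rot(l,0).as_matrix()[:,2]
    run(q,[(H,rot(20,0)),(H,rot(lean1,az1,roll=D(az1)+sg*1.57)),(H,rot(l,-25,roll=D(-25)+sg*2.4)),(A-.1*t,rot(l,0,roll=sg*3.14)),(A,rot(l,0,roll=sg*3.14)),(A+.15*gy,rot(l,0,roll=sg*3.14)),
     (A+.15*gy-.1*t,rot(l,0,roll=sg*3.14)),(pad+.065*gy-.03*gx+.13*gz-.1*t,rot(l,0,roll=sg*3.14)),(pad+.065*gy-.03*gx+.13*gz,rot(l,0,roll=sg*3.14)),(pad-.08*gy-.03*gx+.13*gz,rot(l,0,roll=sg*3.14))])
E
python3 s1.py
```

```text
1 -70 25
[ 0.45 -0.25  0.24] w 13.0 [ 0.04  0.04  0.44  2.22 -0.25  0.56 -1.05] err 0.0 maxdq 0.29
[ 0.45 -0.25  0.24] w 89.0 [-1.02  0.3   1.45  2.23  0.09  0.63 -2.95] err 0.078 maxdq 1.09
[ 0.45 -0.25  0.24] w 61.0 [-0.87  0.15  1.45  2.43 -1.36  0.18 -2.26] err 0.583 maxdq 0.84
[ 0.45  -0.253  0.204] w 51.0 [ 1.24  0.21 -0.71  2.32 -1.36  0.18 -2.94] err 0.495 maxdq 1.09
[ 0.516 -0.262  0.13 ] w 0.0 [ 0.86  0.39 -0.37  2.2  -1.36  0.18 -2.95] err 0.477 maxdq 0.11
[ 0.537 -0.114  0.13 ] w 0.0 [ 0.83  0.38 -0.54  2.25 -1.36  0.18 -2.95] err 0.987 maxdq 0.03
[ 0.471 -0.104  0.204] w 0.0 [ 1.51  0.19 -1.15  2.39 -1.36  0.18 -2.95] err 0.956 maxdq 0.2
[0.521 0.235 0.204] w 0.0 [ 0.79  0.36 -0.97  2.26 -1.36  0.18 -2.95] err 2.486 maxdq 0.59
[0.587 0.226 0.13 ] w 0.0 [ 0.42  0.55 -0.62  2.1  -1.36  0.18 -2.95] err 2.483 maxdq 0.1
[0.567 0.082 0.13 ] w 0.0 [ 0.65  0.45 -0.63  2.21 -1.36  0.18 -2.95] err 2.342 maxdq 0.04
1 -90 20
[ 0.45 -0.25  0.24] w 13.0 [ 0.04  0.04  0.44  2.22 -0.25  0.56 -1.05] err 0.0 maxdq 0.29
[ 0.45 -0.25  0.24] w 90.0 [-0.83  0.29  1.24  2.14  0.09  0.82 -2.95]
[... 1890 characters left out ...]
0 [ 0.4   0.01 -0.14  2.43  1.61  0.21 -0.59] err 0.0 maxdq 0.46
[ 0.45  -0.253  0.204] w 40.0 [ 1.69  0.51 -1.28  2.32  1.78  0.18  0.33] err 0.0 maxdq 0.54
[ 0.516 -0.262  0.13 ] w 0.0 [ 1.47  0.86 -1.23  2.24  2.09  0.49  0.16] err 0.0 maxdq 0.08
[ 0.537 -0.114  0.13 ] w 0.0 [ 1.15  0.9  -1.33  2.34  2.11  0.84 -0.15] err 0.0 maxdq 0.07
[ 0.471 -0.104  0.204] w 0.0 [ 1.37  0.46 -1.4   2.42  1.93  0.46 -0.19] err 0.0 maxdq 0.11
[0.521 0.235 0.204] w 0.0 [ 0.16  0.65 -1.23  2.16  1.61  1.17 -0.55] err 0.0 maxdq 0.23
[0.587 0.226 0.13 ] w 0.0 [ 0.12  0.81 -1.08  2.1   1.8   1.15 -0.58] err 0.0 maxdq 0.04
[0.567 0.082 0.13 ] w 0.0 [ 0.46  0.71 -1.09  2.27  1.94  0.96 -0.56] err 0.0 maxdq 0.06
```

```bash
cat > stage.py <<'E'
from sim import *
D=np.radians; H=np.array([.45,-.25,.24])
def go(P,Rt):
    o,p,r=st(); w=(r.inv()*Rt).as_rotvec()
    print('t',o['t'].__round__(2),'p',p.round(4),'q',o['q'].round(2),'F',np.round(o['contact_force'],1))
    print('shift mm',(r.inv().apply(P-p)*1e3).round(1),'w',w.round(3),'deg',np.degrees(np.linalg.norm(w)).round(1), 'shift after turn',(Rt.inv().apply(P-p)*1e3).round(1))
E
python3 -c "
from stage import *
go(H,rot(20,0))"
```

```text
t 3.75 p [ 0.5248 -0.269   0.1509] q [ 0.54  0.33 -0.09  2.23 -1.37  0.17  0.08] F [-0.3 -0.4 -0.1]
shift mm [ -15.1  -10.3 -116.5] w [-0.016 -0.233  0.005] deg 13.4 shift after turn [ -41.6   -8.4 -110. ]
```

{"fn": "drive_tool", "kwargs": {
  "series": [-1, -3, -2, -24, 0, 0, 0, -1, -3, -2, -24, 0, 0, 0, -1, -3, -2, -24, 0, 0, 0, -1, -3, -2, -24, 0, 0, 0, -1, -3, -2, -20, 0, 0, 0, -1, 0, 0, 0, 0, -0.08, 0, -1, 0, 0, 0, 0, -0.08, 0, -1, 0, 0, 0, -0.016, -0.08, 0, -1, 0, 0, 0, 0, 0, 0]
}}

```text
t: 4.88
eef_pos: [0.4515, -0.25, 0.2404]
tool_rot: [0.013, 0.983, -0.065, 0.171]
contact_force: [0.1, 0.7, -0.8]
gripper_width: -0.002
```

```bash
python3 -c "
from stage import *
go(H,rot(25,-70,roll=D(-70)-1.57))
q=st()[0]['q']
run(q,[(H,rot(25,-70,roll=D(-70)-1.57)),(H,rot(42,-25,roll=D(-25)-2.4))])"
```

```text
t 4.88 p [ 0.4515 -0.25    0.2404] q [ 0.19  0.09  0.28  2.18 -0.24  0.57 -1.06] F [ 0.1  0.7 -0.8]
shift mm [-1.6  0.2 -0.1] w [-0.167 -0.47  -1.603] deg 96.2 shift after turn [-0.1 -1.6  0.2]
[ 0.45 -0.25  0.24] w 96.0 [ 0.02  0.12  0.14  2.16  0.57  0.78 -0.38] err 0.0 maxdq 0.14
[ 0.45 -0.25  0.24] w 50.0 [ 0.4   0.01 -0.14  2.43  1.61  0.21 -0.59] err 0.0 maxdq 0.35
```

Matches the simulation closely. Next is the 96° turn in 11 rows.

{"fn": "drive_tool", "kwargs": {
  "series": [-1, 0, 0, 0, -0.015, -0.043, -0.146, -1, 0, 0, 0, -0.015, -0.043, -0.146, -1, 0, 0, 0, -0.015, -0.043, -0.146, -1, 0, 0, 0, -0.015, -0.043, -0.146, -1, 0, 0, 0, -0.015, -0.043, -0.146, -1, 0, 0, 0, -0.015, -0.043, -0.146, -1, 0, 0, 0, -0.015, -0.043, -0.146, -1, 0, 0, 0, -0.015, -0.043, -0.146, -1, 0, 0, 0, -0.015, -0.043, -0.146, -1, 0, 0, 0, -0.015, -0.043, -0.146, -1, 0, 0, 0, -0.015, -0.043, -0.146, -1, 0, 0, 0, 0, 0, 0]
}}

```text
t: 6.38
eef_pos: [0.4493, -0.2494, 0.2387]
tool_rot: [0.186, 0.737, 0.641, -0.106]
contact_force: [1.0, 0.6, -0.1]
gripper_width: -0.003
```

```bash
python3 -c "
from stage import *
go(H,rot(42,-25,roll=D(-25)-2.4))
q=st()[0]['q'];A=bar-.05*gy-.03*gx+.13*gz;t=rot(42,0).as_matrix()[:,2]
run(q,[(H,rot(42,-25,roll=D(-25)-2.4)),(A-.1*t,rot(42,0,roll=-3.14))])"
```

```text
t 6.38 p [ 0.4493 -0.2494  0.2387] q [ 0.01  0.14  0.14  2.14  0.56  0.79 -0.37] F [ 1.   0.6 -0.1]
shift mm [-0.9  1.  -0.9] w [-0.508 -0.132 -0.698] deg 50.0 shift after turn [-1.5  0.4 -0.4]
[ 0.45 -0.25  0.24] w 50.0 [ 0.4   0.01 -0.14  2.43  1.61  0.21 -0.59] err 0.0 maxdq 0.36
[ 0.45  -0.253  0.204] w 40.0 [ 1.69  0.51 -1.28  2.32  1.78  0.18  0.33] err 0.0 maxdq 0.54
```

{"fn": "drive_tool", "kwargs": {
  "series": [-1, 0, 0, 0, -0.051, -0.013, -0.07, -1, 0, 0, 0, -0.051, -0.013, -0.07, -1, 0, 0, 0, -0.051, -0.013, -0.07, -1, 0, 0, 0, -0.051, -0.013, -0.07, -1, 0, 0, 0, -0.051, -0.013, -0.07, -1, 0, 0, 0, -0.051, -0.013, -0.07, -1, 0, 0, 0, -0.051, -0.013, -0.07, -1, 0, 0, 0, -0.051, -0.013, -0.07, -1, 0, 0, 0, -0.051, -0.013, -0.07, -1, 0, 0, 0, -0.051, -0.013, -0.07, -1, 0, 0, 0, 0, 0, 0]
}}

```text
t: 7.75
eef_pos: [0.4487, -0.2536, 0.2399]
tool_rot: [0.352, 0.413, 0.838, -0.052]
contact_force: [0.2, -0.4, 0.1]
gripper_width: -0.001
```

```bash
python3 -c "
from stage import *
A=bar-.05*gy-.03*gx+.13*gz;t=rot(42,0).as_matrix()[:,2]
go(A-.1*t,rot(42,0,roll=-3.14))
q=st()[0]['q']
run(q,[(A-.1*t,rot(42,0,roll=-3.14)),(A,rot(42,0,roll=-3.14))],n=12)"
```

```text
t 7.75 p [ 0.4487 -0.2536  0.2399] q [ 0.29  0.01 -0.03  2.43  1.56  0.23 -0.56] F [ 0.2 -0.4  0.1]
shift mm [22.4 -5.9 27. ] w [-0.31   0.044 -0.653] deg 41.5 shift after turn [22.9  0.8 27.2]
[ 0.45  -0.253  0.204] w 41.0 [ 1.69  0.51 -1.28  2.32  1.78  0.18  0.33] err 0.0 maxdq 0.36
[ 0.516 -0.262  0.13 ] w 0.0 [ 1.47  0.86 -1.23  2.24  2.08  0.49  0.16] err 0.0 maxdq 0.05
```

{"fn": "drive_tool", "kwargs": {
  "series": [-1, 2, 0, 2, -0.026, 0.004, -0.054, -1, 2, 0, 2, -0.026, 0.004, -0.054, -1, 2, 0, 2, -0.026, 0.004, -0.054, -1, 2, 0, 2, -0.026, 0.004, -0.054, -1, 2, 0, 2, -0.026, 0.004, -0.054, -1, 2, 0, 2, -0.026, 0.004, -0.054, -1, 2, 0, 3, -0.026, 0.004, -0.054, -1, 2, 0, 3, -0.026, 0.004, -0.054, -1, 2, 0, 3, -0.026, 0.004, -0.054, -1, 2, 0, 2, -0.026, 0.004, -0.054, -1, 2, 0, 2, -0.026, 0.004, -0.054, -1, 2, 0, 2, -0.026, 0.004, -0.054]
}}

```text
t: 9.25
eef_pos: [0.4525, -0.2487, 0.2029]
tool_rot: [0.353, 0.099, 0.93, -0.027]
contact_force: [-0.6, -0.3, -0.2]
gripper_width: 0.003
```

```bash
python3 -c "
from stage import *
A=bar-.05*gy-.03*gx+.13*gz;t=rot(42,0).as_matrix()[:,2]
go(A-.1*t,rot(42,0,roll=-3.14))
q=st()[0]['q']
run(q,[(A-.1*t,rot(42,0,roll=-3.14)),(A,rot(42,0,roll=-3.14))],n=12)"
```

```text
t 9.25 p [ 0.4525 -0.2487  0.2029] q [ 1.71  0.4  -1.35  2.38  1.86  0.17  0.09] F [-0.6 -0.3 -0.2]
shift mm [ 0.2 -4.6 -2.1] w [-0.028 -0.008 -0.059] deg 3.8 shift after turn [ 0.5 -4.6 -2.3]
[ 0.45  -0.253  0.204] w 4.0 [ 1.69  0.51 -1.28  2.32  1.78  0.18  0.33] err 0.0 maxdq 0.02
[ 0.516 -0.262  0.13 ] w 0.0 [ 1.47  0.86 -1.23  2.24  2.08  0.49  0.16] err 0.0 maxdq 0.05
```

{"fn": "drive_tool", "kwargs": {
  "series": [-1, 0, -4, 4, -0.014, -0.004, -0.03, -1, 0, -1, 8, -0.014, -0.004, -0.03, -1, 0, 0, 12, 0, 0, 0, -1, 0, 0, 14, 0, 0, 0, -1, 0, 0, 14, 0, 0, 0, -1, 0, 0, 14, 0, 0, 0, -1, 0, 0, 12, 0, 0, 0, -1, 0, 0, 10, 0, 0, 0, -1, 0, 0, 6, 0, 0, 0, -1, 0, 0, 0, 0, 0, 0]
}}

```text
t: 10.5
eef_pos: [0.5142, -0.2624, 0.1338]
tool_rot: [0.358, 0.066, 0.931, -0.025]
contact_force: [0.1, 0.3, -0.5]
gripper_width: 0.0
```

```bash
python3 -c "
from stage import *
from h import *
A=bar-.05*gy-.02*gx+.12*gz
go(A,rot(42,0,roll=-3.14));rel(bar)
s=cam('side')['pixels'];t=cam('top')['pixels'];cv2.imwrite('pics/s3.png',np.hstack([cv2.resize(s[150:270,290:390],(500,600),interpolation=2),cv2.resize(t[170:260,310:360],(300,600),interpolation=2)]))"
```

```text
t 10.5 p [ 0.5142 -0.2624  0.1338] q [ 1.51  0.76 -1.27  2.3   2.06  0.46  0.11] F [ 0.1  0.3 -0.5]
shift mm [ 0.3  0.4 18.4] w [-0.     0.002  0.002] deg 0.2 shift after turn [ 0.3  0.4 18.4]
t 10.5 rel gate x,y mm -32.1 -50.4 z 0.1338 F gate [np.float64(0.0), np.float64(0.3), np.float64(-0.5)] w [-0.195 -0.    -3.135] jaw 0.0002542552331059678
```

View pics/s3.png

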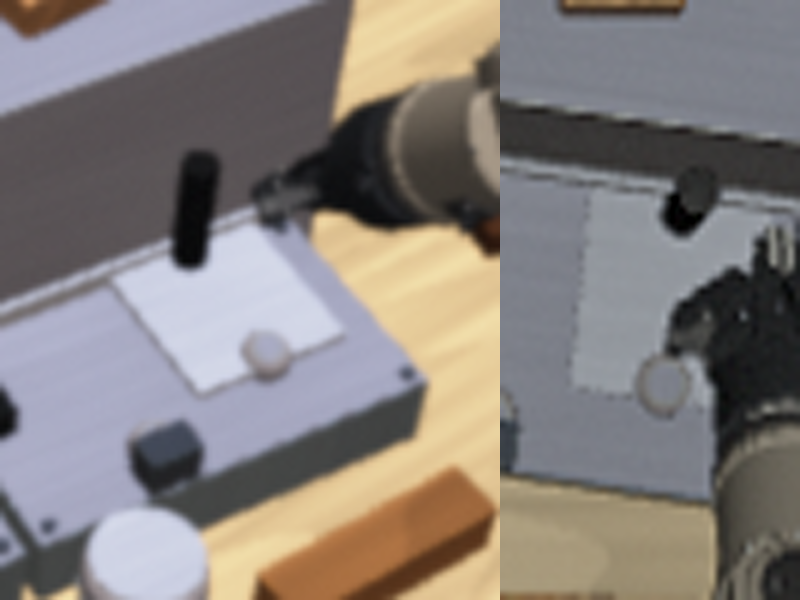

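The tips, at crop-side (265,200), are to the right of the bar, just short of its depth, and clear of the wall. I go in 14 mm more, then across to contact.

{"fn": "drive_tool", "kwargs": {
  "series": [-1, 0, 0, 4, 0, 0, 0, -1, 0, 0, 4, 0, 0, 0, -1, 0, 0, 3, 0, 0, 0, -1, 0, 0, 3, 0, 0, 0, -1, 0, 0, 0, 0, 0, 0]
}}

```text
t: 11.22
eef_pos: [0.5235, -0.2637, 0.1236]
tool_rot: [0.359, 0.065, 0.931, -0.025]
contact_force: [0.6, 0.0, 0.9]
gripper_width: 0.001
```

```bash
python3 -c "
from h import *
rel(bar)"
```

```text
t 11.22 rel gate x,y mm -22.7 -50.4 z 0.1236 F gate [np.float64(0.6), np.float64(0.1), np.float64(0.9)] w [-0.196 -0.    -3.135] jaw 0.0010561314677917746
```

{"fn": "drive_tool", "kwargs": {
  "series": [-1, 0, 4, 0, 0, 0, 0, -1, 0, 5, 0, 0, 0, 0, -1, 0, 5, 0, 0, 0, 0, -1, 0, 4, 0, 0, 0, 0, -1, 0, 4, 0, 0, 0, 0, -1, 0, 4, 0, 0, 0, 0, -1, 0, 4, 0, 0, 0, 0]
}}

```text
t: 12.1
eef_pos: [0.5276, -0.2351, 0.1237]
tool_rot: [0.359, 0.066, 0.931, -0.027]
contact_force: [-0.8, -3.0, 1.4]
gripper_width: 0.001
```

```bash
python3 -c "
from h import *
rel(bar)"
```

```text
t 12.1 rel gate x,y mm -22.6 -21.5 z 0.1237 F gate [np.float64(-0.4), np.float64(-3.1), np.float64(1.4)] w [0.196 0.005 3.135] jaw 0.0013855589003694698
```

{"fn": "drive_tool", "kwargs": {
  "series": [-1, 0, 5, 0, 0, 0, 0, -1, 0, 5, 0, 0, 0, 0, -1, 0, 5, 0, 0, 0, 0, -1, 0, 5, 0, 0, 0, 0, -1, 0, 5, 0, 0, 0, 0, -1, 0, 5, 0, 0, 0, 0, -1, 0, 5, 0, 0, 0, 0, -1, 0, 5, 0, 0, 0, 0, -1, 0, 4, 0, 0, 0, 0, -1, 0, 3, 0, 0, 0, 0]
}}

```text
t: 13.35
eef_pos: [0.5342, -0.1873, 0.1237]
tool_rot: [0.359, 0.065, 0.931, -0.026]
contact_force: [0.7, -3.5, 0.4]
gripper_width: 0.002
```

```bash
python3 -c "
from h import *
rel(bar);print(st()[0]['q'].round(2))"
```

```text
t 13.35 rel gate x,y mm -22.8 26.8 z 0.1237 F gate [np.float64(1.2), np.float64(-3.4), np.float64(0.4)] w [-1.960e-01 -1.000e-03 -3.135e+00] jaw 0.0018008953691110408
[ 1.34  0.81 -1.33  2.35  2.1   0.66 -0.06]
```

{"fn": "drive_tool", "kwargs": {
  "series": [-1, 0, 3, 0, 0, 0, 0, -1, 0, 3, 0, 0, 0, 0, -1, 0, 3, 0, 0, 0, 0, -1, 0, 3, 0, 0, 0, 0, -1, 0, 3, 0, 0, 0, 0]
}}

```text
t: 13.98
eef_pos: [0.5363, -0.1726, 0.1237]
tool_rot: [0.359, 0.065, 0.931, -0.026]
contact_force: [-0.6, -3.5, 0.4]
gripper_width: -0.001
```

{"fn": "drive_tool", "kwargs": {
  "series": [-1, 0, 3, 0, 0, 0, 0, -1, 0, 3, 0, 0, 0, 0, -1, 0, 3, 0, 0, 0, 0]
}}

```text
t: 14.35
eef_pos: [0.5376, -0.1637, 0.1237]
tool_rot: [0.359, 0.065, 0.931, -0.026]
contact_force: [-1.1, -3.9, -0.1]
gripper_width: -0.001
```

{"fn": "drive_tool", "kwargs": {
  "series": [-1, 0, 2, 0, 0, 0, 0, -1, 0, 2, 0, 0, 0, 0, -1, 0, 2, 0, 0, 0, 0]
}}

```text
t: 14.72
eef_pos: [0.5384, -0.1578, 0.1237]
tool_rot: [0.359, 0.065, 0.931, -0.026]
contact_force: [-0.3, -3.6, -0.1]
gripper_width: -0.0
```

{"fn": "drive_tool", "kwargs": {
  "series": [-1, 0, 2, 0, 0, 0, 0, -1, 0, 2, 0, 0, 0, 0, -1, 0, 2, 0, 0, 0, 0]
}}

```text
t: 15.1
eef_pos: [0.5392, -0.1528, 0.1236]
tool_rot: [0.359, 0.066, 0.931, -0.027]
contact_force: [-1.3, -6.2, 0.2]
gripper_width: 0.006
```

{"fn": "drive_tool", "kwargs": {
  "series": [-1, 0, 2, 0, 0, 0, 0, -1, 0, 2, 0, 0, 0, 0]
}}

```text
t: 15.35
eef_pos: [0.5397, -0.1511, 0.1235]
tool_rot: [0.358, 0.068, 0.931, -0.028]
contact_force: [-3.6, -10.3, 3.2]
gripper_width: 0.004
```

{"fn": "drive_tool", "kwargs": {
  "series": [-1, 0, 2, 0, 0, 0, 0, -1, 0, 2, 0, 0, 0, 0]
}}

```text
t: 15.6
eef_pos: [0.5402, -0.147, 0.1235]
tool_rot: [0.358, 0.068, 0.931, -0.028]
contact_force: [-3.7, -9.6, 2.8]
gripper_width: 0.004
```

```bash
python3 -c "
from h import *
rel(bar);print(st()[0]['q'].round(2))"
```

```text
t 15.6 rel gate x,y mm -22.5 67.5 z 0.1235 F gate [np.float64(-2.3), np.float64(-10.0), np.float64(2.8)] w [0.195 0.011 3.133] jaw 0.0037552568788421295
[ 1.24  0.81 -1.34  2.37  2.09  0.76 -0.15]
```

{"fn": "drive_tool", "kwargs": {
  "series": [-1, 0, 2, 0, 0, 0, 0, -1, 0, 2, 0, 0, 0, 0]
}}

```text
t: 15.85
eef_pos: [0.5408, -0.1426, 0.1236]
tool_rot: [0.358, 0.067, 0.931, -0.028]
contact_force: [-3.2, -8.6, 2.1]
gripper_width: 0.003
```

{"fn": "drive_tool", "kwargs": {
  "series": [-1, 0, 2, 0, 0, 0, 0, -1, 0, 2, 0, 0, 0, 0]
}}

```text
t: 16.1
eef_pos: [0.5414, -0.1379, 0.1236]
tool_rot: [0.359, 0.067, 0.931, -0.027]
contact_force: [-3.1, -6.8, 1.7]
gripper_width: 0.001
```

{"fn": "drive_tool", "kwargs": {
  "series": [-1, 0, 2, 0, 0, 0, 0, -1, 0, 1, 0, 0, 0, 0]
}}

```text
t: 16.35
eef_pos: [0.5419, -0.1343, 0.1236]
tool_rot: [0.359, 0.066, 0.931, -0.027]
contact_force: [-0.2, -6.1, 0.6]
gripper_width: -0.004
```

{"fn": "drive_tool", "kwargs": {
  "series": [-1, 0, 1, 0, 0, 0, 0, -1, 0, 1, 0, 0, 0, 0]
}}

```text
t: 16.6
eef_pos: [0.5422, -0.1321, 0.1236]
tool_rot: [0.359, 0.066, 0.931, -0.026]
contact_force: [-0.1, -4.5, 0.7]
gripper_width: 0.002
```

{"fn": "drive_tool", "kwargs": {
  "series": [-1, 0, 1, 0, 0, 0, 0, -1, 0, 1, 0, 0, 0, 0]
}}

```text
t: 16.85
eef_pos: [0.5425, -0.1302, 0.1236]
tool_rot: [0.359, 0.066, 0.931, -0.027]
contact_force: [-0.4, -6.8, 0.5]
gripper_width: 0.001
```

{"fn": "drive_tool", "kwargs": {
  "series": [-1, 0, 1, 0, 0, 0, 0, -1, 0, 1, 0, 0, 0, 0]
}}

```text
t: 17.1
eef_pos: [0.5427, -0.1298, 0.1235]
tool_rot: [0.358, 0.067, 0.931, -0.028]
contact_force: [-3.2, -11.0, 2.3]
gripper_width: -0.002
```

{"fn": "drive_tool", "kwargs": {
  "series": [-1, 0, 1, 0, 0, 0, 0]
}}

```text
t: 17.23
eef_pos: [0.5428, -0.1296, 0.1234]
tool_rot: [0.358, 0.068, 0.931, -0.029]
contact_force: [-3.1, -12.0, 3.3]
gripper_width: 0.001
```

{"fn": "drive_tool", "kwargs": {
  "series": [-1, 0, 1, 0, 0, 0, 0]
}}

```text
t: 17.35
eef_pos: [0.5428, -0.1293, 0.1234]
tool_rot: [0.358, 0.068, 0.931, -0.029]
contact_force: [-5.1, -14.0, 4.5]
gripper_width: 0.001
```

{"fn": "drive_tool", "kwargs": {
  "series": [-1, 0, 1, 0, 0, 0, 0, -1, 0, 0, 0, 0, 0, 0]
}}

```text
t: 17.6
eef_pos: [0.5429, -0.1291, 0.1234]
tool_rot: [0.358, 0.069, 0.931, -0.03]
contact_force: [-5.1, -14.4, 6.6]
gripper_width: -0.001
```

{"fn": "drive_tool", "kwargs": {
  "series": [-1, 0, 1, 0, 0, 0, 0, -1, 0, 0, 0, 0, 0, 0]
}}

```text
t: 17.85
eef_pos: [0.543, -0.1286, 0.1233]
tool_rot: [0.358, 0.069, 0.931, -0.031]
contact_force: [-6.3, -16.4, 7.0]
gripper_width: -0.007
```

```bash
python3 -c "
from h import *
rel(bar)"
```

```text
t 17.85 rel gate x,y mm -22.3 86.2 z 0.1233 F gate [np.float64(-4.0), np.float64(-17.2), np.float64(7.0)] w [0.195 0.019 3.132] jaw -0.007234809808374925
```

The bar gate is home: 17 N with about 1 mm of squash. Now I let go and move over.

{"fn": "drive_tool", "kwargs": {
  "series": [-1, 0, -8, 0, 0, 0, 0, -1, 0, -10, 0, 0, 0, 0, -1, 0, -10, 0, 0, 0, 0, -1, 0, -5, -8, 0, 0, 0, -1, 0, 0, -15, 0, 0, 0, -1, 0, 0, -16, 0, 0, 0, -1, 0, 0, -16, 0, 0, 0, -1, 0, 0, -16, 0, 0, 0, -1, 0, 0, -16, 0, 0, 0, -1, 0, 0, -14, 0, 0, 0, -1, 0, 0, -8, 0, 0, 0]
}}

```text
t: 19.23
eef_pos: [0.4734, -0.1487, 0.2089]
tool_rot: [0.355, 0.065, 0.932, -0.025]
contact_force: [0.1, 0.4, -0.4]
gripper_width: -0.004
```

```bash
python3 -c "
from stage import *
Rt=rot(42,0,roll=-3.14);t=Rt.as_matrix()[:,2]
B=pad+.065*gy-.022*gx+.123*gz
go(B-.12*t,Rt)
run(st()[0]['q'],[(B-.12*t,Rt),(B,Rt),(B-.15*gy,Rt)],n=10)
from h import *
s=cam('side')['pixels'];cv2.imwrite('pics/s4.png',cv2.resize(s[150:300,180:390],None,fx=3.4,fy=3.4,interpolation=2))"
```

```text
t 19.23 p [ 0.4734 -0.1487  0.2089] q [ 1.53  0.31 -1.41  2.44  1.96  0.25 -0.21] F [ 0.1  0.4 -0.4]
shift mm [  6.4 386.5 -10.5] w [ 0.    -0.005  0.003] deg 0.3 shift after turn [  7.6 386.5 -10.7]
[0.515 0.236 0.212] w 0.0 [ 0.14  0.6  -1.2   2.16  1.57  1.13 -0.54] err 0.029 maxdq 0.17
[0.595 0.224 0.123] w 0.0 [ 0.1   0.8  -1.02  2.09  1.81  1.1  -0.6 ] err 0.0 maxdq 0.03
[0.574 0.076 0.123] w 0.0 [ 0.43  0.69 -1.02  2.27  1.97  0.91 -0.59] err 0.0 maxdq 0.04
```

View pics/s4.png

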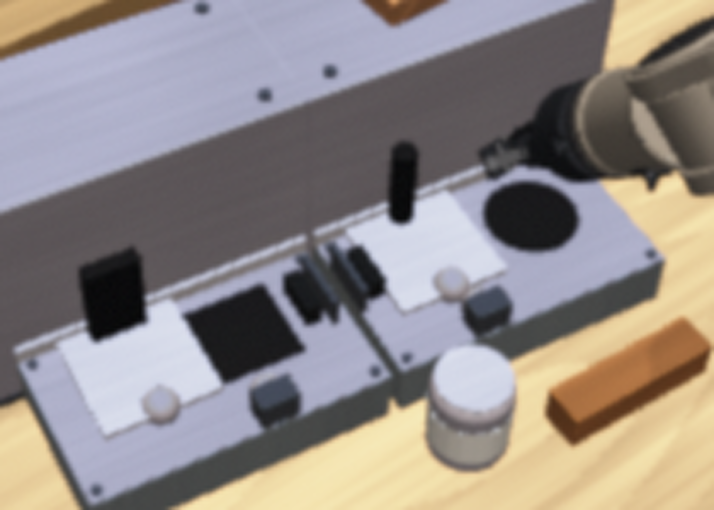

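The blade of the bar gate touches its buffer at crop (370,275), the round mouth at (530,215) is fully open, and the can and blank are where they were. The paddle is at (112,295). Next is the move left.

{"fn": "drive_tool", "kwargs": {
  "series": [-1, 0, 15, -2, 0, 0, 0, -1, 0, 25, -2, 0, 0, 0, -1, 0, 35, -2, 0, 0, 0, -1, 0, 35, -2, 0, 0, 0, -1, 0, 38, -2, 0, 0, 0, -1, 1, 38, 0, 0, 0, 0, -1, 1, 38, 0, 0, 0, 0, -1, 1, 38, 0, 0, 0, 0, -1, 1, 38, 0, 0, 0, 0, -1, 1, 38, 0, 0, 0, 0, -1, 1, 30, 0, 0, 0, 0, -1, 0, 18, 0, 0, 0, 0]
}}

```text
t: 20.78
eef_pos: [0.5226, 0.2362, 0.216]
tool_rot: [0.351, 0.063, 0.934, -0.023]
contact_force: [0.2, -0.3, 0.0]
gripper_width: -0.001
```

```bash
python3 -c "
from stage import *
Rt=rot(42,0,roll=-3.14);t=Rt.as_matrix()[:,2]
B=pad+.065*gy-.022*gx+.123*gz
go(B-.02*t,Rt)"
```

```text
t 20.77 p [0.5226 0.2362 0.216 ] q [ 0.22  0.53 -1.28  2.19  1.5   1.1  -0.5 ] F [ 0.2 -0.3  0. ]
shift mm [ 6.4 -2.1 98.2] w [ 0.006 -0.015  0.005] deg 0.9 shift after turn [ 7.8 -1.5 98.1]
```

{"fn": "drive_tool", "kwargs": {
  "series": [-1, 1, 0, 6, 0.006, -0.015, 0.005, -1, 1, 0, 12, 0, 0, 0, -1, 1, 0, 14, 0, 0, 0, -1, 1, 0, 14, 0, 0, 0, -1, 1, 0, 14, 0, 0, 0, -1, 1, 0, 14, 0, 0, 0, -1, 1, 0, 12, 0, 0, 0, -1, 0, 0, 8, 0, 0, 0, -1, 0, 0, 4, 0, 0, 0, -1, 0, 0, 0, 0, 0, 0]
}}

```text
t: 22.02
eef_pos: [0.584, 0.2239, 0.1393]
tool_rot: [0.359, 0.068, 0.931, -0.026]
contact_force: [0.0, -0.7, 1.1]
gripper_width: 0.0
```

```bash
python3 -c "
from stage import *
from h import *
Rt=rot(42,0,roll=-3.14)
B=pad+.065*gy-.022*gx+.123*gz
go(B,Rt);rel(pad)
s=cam('side')['pixels'];cv2.imwrite('pics/s5.png',cv2.resize(s[180:310,160:330],None,fx=4,fy=4,interpolation=2))"
```

```text
t 22.02 p [0.584  0.2239 0.1393] q [ 0.15  0.72 -1.11  2.15  1.74  1.12 -0.59] F [ 0.  -0.7  1.1]
shift mm [ 3.1  2.1 19.2] w [-0.004  0.003 -0.003] deg 0.3 shift after turn [ 3.   2.  19.2]
t 22.02 rel gate x,y mm -32.6 63.0 z 0.1393 F gate [np.float64(0.1), np.float64(-0.6), np.float64(1.1)] w [0.196 0.005 3.131] jaw 1.6947773359648953e-05
```

View pics/s5.png

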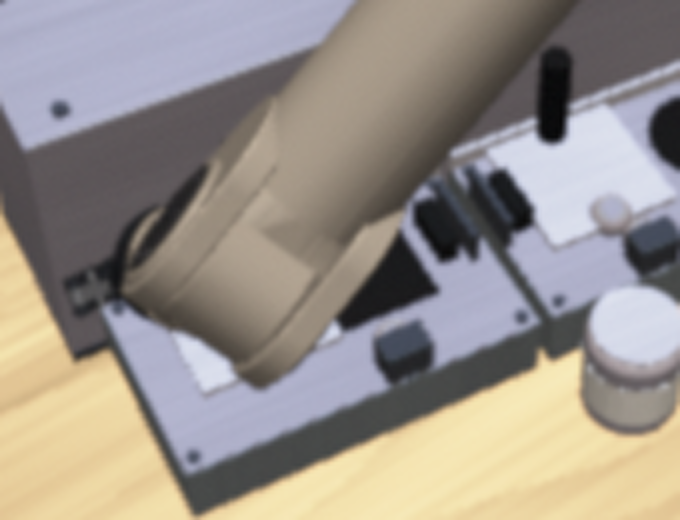

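The wrist hides the paddle; the tips at crop (85,290) are on its left side, and the bar gate is unchanged at (555,95). I go in 18 mm and then push right.

{"fn": "drive_tool", "kwargs": {
  "series": [-1, 1, 0, 5, 0, 0, 0, -1, 1, 0, 5, 0, 0, 0, -1, 1, 0, 5, 0, 0, 0, -1, 0, 0, 4, 0, 0, 0, -1, 0, 0, 0, 0, 0, 0]
}}

```text
t: 22.7
eef_pos: [0.5945, 0.2221, 0.1228]
tool_rot: [0.358, 0.068, 0.931, -0.026]
contact_force: [-0.3, -0.7, -0.7]
gripper_width: -0.001
```

{"fn": "drive_tool", "kwargs": {
  "series": [-1, 0, -4, 0, 0, 0, 0, -1, 0, -5, 0, 0, 0, 0, -1, 0, -5, 0, 0, 0, 0, -1, 0, -5, 0, 0, 0, 0, -1, 0, -4, 0, 0, 0, 0, -1, 0, -4, 0, 0, 0, 0]
}}

```text
t: 23.45
eef_pos: [0.5905, 0.1964, 0.1235]
tool_rot: [0.359, 0.068, 0.931, -0.025]
contact_force: [1.1, 3.5, -0.4]
gripper_width: -0.003
```

```bash
python3 -c "
from h import *
rel(pad)"
```

```text
t 23.45 rel gate x,y mm -22.3 36.7 z 0.1235 F gate [np.float64(0.6), np.float64(3.7), np.float64(-0.4)] w [1.960e-01 2.000e-03 3.131e+00] jaw -0.0034359033075316765
```

{"fn": "drive_tool", "kwargs": {
  "series": [-1, 0, -5, 0, 0, 0, 0, -1, 0, -5, 0, 0, 0, 0, -1, 0, -5, 0, 0, 0, 0, -1, 0, -5, 0, 0, 0, 0, -1, 0, -5, 0, 0, 0, 0, -1, 0, -5, 0, 0, 0, 0, -1, 0, -5, 0, 0, 0, 0, -1, 0, -5, 0, 0, 0, 0, -1, 0, -4, 0, 0, 0, 0, -1, 0, -3, 0, 0, 0, 0]
}}

```text
t: 24.7
eef_pos: [0.5836, 0.1487, 0.1232]
tool_rot: [0.359, 0.068, 0.931, -0.026]
contact_force: [0.4, 3.1, 0.1]
gripper_width: -0.004
```

{"fn": "drive_tool", "kwargs": {
  "series": [-1, 0, -3, 0, 0, 0, 0, -1, 0, -3, 0, 0, 0, 0, -1, 0, -3, 0, 0, 0, 0, -1, 0, -3, 0, 0, 0, 0]
}}

```text
t: 25.2
eef_pos: [0.5819, 0.137, 0.1232]
tool_rot: [0.359, 0.068, 0.931, -0.026]
contact_force: [1.7, 2.9, -0.1]
gripper_width: 0.001
```

{"fn": "drive_tool", "kwargs": {
  "series": [-1, 0, -2, 0, 0, 0, 0, -1, 0, -2, 0, 0, 0, 0, -1, 0, -2, 0, 0, 0, 0]
}}

```text
t: 25.58
eef_pos: [0.581, 0.1314, 0.1232]
tool_rot: [0.359, 0.068, 0.931, -0.026]
contact_force: [2.0, 4.9, -0.1]
gripper_width: -0.004
```

```bash
python3 -c "
from h import *
rel(pad)"
```

```text
t 25.57 rel gate x,y mm -22.6 -29.1 z 0.1232 F gate [np.float64(1.3), np.float64(5.1), np.float64(-0.1)] w [0.196 0.005 3.131] jaw -0.0035217159365931072
```

{"fn": "drive_tool", "kwargs": {
  "series": [-1, 0, -2, 0, 0, 0, 0, -1, 0, -2, 0, 0, 0, 0, -1, 0, -2, 0, 0, 0, 0]
}}

```text
t: 25.95
eef_pos: [0.5804, 0.1287, 0.1237]
tool_rot: [0.359, 0.067, 0.931, -0.023]
contact_force: [5.4, 10.4, -5.1]
gripper_width: 0.001
```

{"fn": "drive_tool", "kwargs": {
  "series": [-1, 0, -2, 0, 0, 0, 0, -1, 0, -2, 0, 0, 0, 0, -1, 0, -2, 0, 0, 0, 0]
}}

```text
t: 26.32
eef_pos: [0.5795, 0.1223, 0.1236]
tool_rot: [0.359, 0.067, 0.931, -0.023]
contact_force: [5.0, 9.2, -2.9]
gripper_width: 0.001
```

{"fn": "drive_tool", "kwargs": {
  "series": [-1, 0, -2, 0, 0, 0, 0, -1, 0, -2, 0, 0, 0, 0]
}}

```text
t: 26.58
eef_pos: [0.5789, 0.1177, 0.1236]
tool_rot: [0.359, 0.067, 0.931, -0.024]
contact_force: [4.7, 7.6, -2.5]
gripper_width: 0.003
```

{"fn": "drive_tool", "kwargs": {
  "series": [-1, 0, -1, 0, 0, 0, 0, -1, 0, -1, 0, 0, 0, 0]
}}

```text
t: 26.82
eef_pos: [0.5786, 0.1152, 0.1235]
tool_rot: [0.359, 0.067, 0.931, -0.025]
contact_force: [3.6, 7.1, -2.4]
gripper_width: 0.001
```

{"fn": "drive_tool", "kwargs": {
  "series": [-1, 0, -1, 0, 0, 0, 0, -1, 0, -1, 0, 0, 0, 0]
}}

```text
t: 27.08
eef_pos: [0.5782, 0.1128, 0.1234]
tool_rot: [0.359, 0.068, 0.931, -0.025]
contact_force: [2.1, 6.2, -1.3]
gripper_width: -0.001
```

{"fn": "drive_tool", "kwargs": {
  "series": [-1, 0, -1, 0, 0, 0, 0, -1, 0, -1, 0, 0, 0, 0]
}}

```text
t: 27.32
eef_pos: [0.5779, 0.1106, 0.1234]
tool_rot: [0.359, 0.068, 0.931, -0.025]
contact_force: [2.6, 6.0, -1.9]
gripper_width: 0.0
```

{"fn": "drive_tool", "kwargs": {
  "series": [-1, 0, -1, 0, 0, 0, 0, -1, 0, -1, 0, 0, 0, 0]
}}

```text
t: 27.58
eef_pos: [0.5776, 0.1083, 0.1233]
tool_rot: [0.359, 0.068, 0.931, -0.026]
contact_force: [2.5, 5.2, -1.0]
gripper_width: 0.003
```

{"fn": "drive_tool", "kwargs": {
  "series": [-1, 0, -1, 0, 0, 0, 0]
}}

```text
t: 27.7
eef_pos: [0.5775, 0.108, 0.1235]
tool_rot: [0.359, 0.067, 0.931, -0.025]
contact_force: [4.4, 7.1, -1.6]
gripper_width: 0.0
```

{"fn": "drive_tool", "kwargs": {
  "series": [-1, 0, -1, 0, 0, 0, 0]
}}

```text
t: 27.82
eef_pos: [0.5775, 0.1079, 0.1236]
tool_rot: [0.359, 0.067, 0.931, -0.024]
contact_force: [4.2, 8.6, -2.8]
gripper_width: 0.003
```

{"fn": "drive_tool", "kwargs": {
  "series": [-1, 0, -1, 0, 0, 0, 0]
}}

```text
t: 27.95
eef_pos: [0.5774, 0.1076, 0.1237]
tool_rot: [0.359, 0.067, 0.931, -0.023]
contact_force: [4.6, 11.3, -4.0]
gripper_width: -0.001
```

{"fn": "drive_tool", "kwargs": {
  "series": [-1, 0, -1, 0, 0, 0, 0, -1, 0, -1, 0, 0, 0, 0]
}}

```text
t: 28.2
eef_pos: [0.5772, 0.1072, 0.1238]
tool_rot: [0.359, 0.066, 0.931, -0.022]
contact_force: [8.0, 14.2, -7.0]
gripper_width: -0.006
```

{"fn": "drive_tool", "kwargs": {
  "series": [-1, 0, -1, 0, 0, 0, 0, -1, 0, 0, 0, 0, 0, 0]
}}

```text
t: 28.45
eef_pos: [0.5772, 0.107, 0.1239]
tool_rot: [0.359, 0.065, 0.931, -0.021]
contact_force: [8.3, 14.3, -6.1]
gripper_width: -0.001
```

```bash
python3 -c "
from h import *
rel(pad)"
```

```text
t 28.45 rel gate x,y mm -23.0 -53.8 z 0.1239 F gate [np.float64(6.2), np.float64(15.3), np.float64(-6.1)] w [ 0.195 -0.012  3.133] jaw -0.0012626204855577864
```

Home at the stop, with 15 N. One more millimetre as for the first gate, then release to the left and retract.

{"fn": "drive_tool", "kwargs": {
  "series": [-1, 0, -1, 0, 0, 0, 0, -1, 0, 0, 0, 0, 0, 0]
}}

```text
t: 28.7
eef_pos: [0.577, 0.1064, 0.1239]
tool_rot: [0.359, 0.065, 0.931, -0.021]
contact_force: [8.5, 15.5, -8.5]
gripper_width: -0.002
```

{"fn": "drive_tool", "kwargs": {
  "series": [-1, 0, 8, 0, 0, 0, 0, -1, 0, 10, 0, 0, 0, 0, -1, 0, 10, 0, 0, 0, 0, -1, 0, 5, -8, 0, 0, 0, -1, 0, 0, -15, 0, 0, 0, -1, 0, 0, -16, 0, 0, 0, -1, 0, 0, -16, 0, 0, 0, -1, 0, 0, -16, 0, 0, 0, -1, 0, 0, -16, 0, 0, 0, -1, 0, 0, -14, 0, 0, 0, -1, 0, 0, -8, 0, 0, 0, -1, 0, 0, 0, 0, 0, 0]
}}

```text
t: 30.2
eef_pos: [0.5087, 0.1437, 0.2047]
tool_rot: [0.359, 0.068, 0.93, -0.027]
contact_force: [-0.1, -0.2, -1.5]
gripper_width: -0.004
```

```bash
python3 -c "
from h import *
rel(pad)
s=cam('side')['pixels'];t=cam('top')['pixels'];cv2.imwrite('pics/s6.png',np.hstack([cv2.resize(s[150:310,160:400],(450,300),interpolation=2),cv2.resize(t[110:290,130:420],(350,300),interpolation=2)]))"
```

```text
t 30.2 rel gate x,y mm -95.9 -27.0 z 0.2047 F gate [np.float64(-0.1), np.float64(-0.2), np.float64(-1.5)] w [0.198 0.006 3.131] jaw -0.0039923672694339675
```

View pics/s6.png

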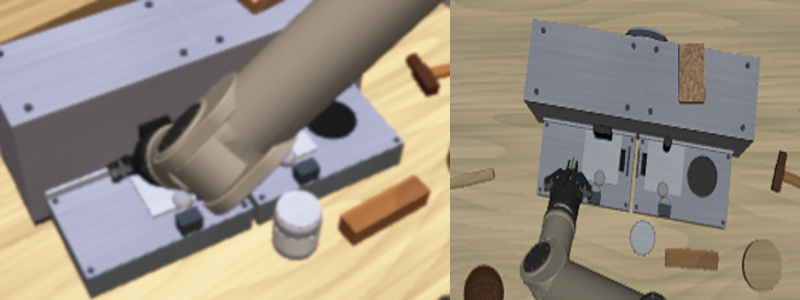

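The top view shows both blades against the inner buffers, at (603,150) and (665,155). The square mouth is covered, the round one is open at (703,175), and the gripper is clear. The bystanders are where they were.

```bash
python3 -c "
from h import *
print(bot.hand_in())"
```

```text
the job is handed in; nothing more can be done
None
```

Both gates are moved over to the lathe and the job is handed in, at about 30 s of the 69 s allowed.

- **Bar gate first:** I pushed it left with shut fingers, past its spring click (about 10 N), until it met the buffer. The final push was about 17 N, a squash of about 1 mm.
- **Paddle gate second:** I pushed it right in the same way. Its click also took about 10 N, and the final push was about 16 to 17 N.

**Last checks:** After the release the final top view showed both blades at their inner buffers. The round mouth was open and the square one covered. The can, blank, sander and mallet looked unmoved. The gripper was clear, with about 1.5 N left on the sensor. In the last side view the wrist hid the paddle gate, so only the top view and the push forces confirm that one.

**What did not go as planned:** My first approach, leaned 35°, ran into wrist joint limits before touching anything. I backed off, turned the wrist over, and did both pushes with a 42° lean.

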